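# Angle a shelf crossbar past the post into its bay

## Robot

A 6-joint arm with a two-finger parallel gripper is mounted at the origin on the work surface. World frame = base frame: x ahead of the robot, y to its left, z up, the work surface at z = 0. Lengths are in mm, angles in degrees, forces in N, time in s.
With the tool pointing down it reaches from about 275 to 825 mm from the base axis. Payload 4.9 kg.
Tool frame: the origin (TCP) lies midway between the tips of the shut fingers; the grasp point (between the pads) lies 19 mm behind it; z points along the fingers, x is the direction in which the jaws open and shut, and the axes are right-handed (so a half turn about z gives the same grasp; the last joint's range is limited). The gripper opens to 85 mm and grips with 20 to 120 N. Pads are 22 mm wide; open, the fingers measure 114 mm over their backs; the gripper's body (76 mm by 85 mm) begins 54 mm behind the grasp point. The pads swing forward as they close: fully open they stand 13 mm farther back than shut.
Start: joints at [-84.523, 18.69, -11.035, 60.275, 0, 82.311], TCP at [125.291, -535.556, 196.581] pointing down, gripper open.
Joint ranges: [-152.03, 152.03], [-55.5, 102.48], [-74.3, 77.21], [-110.64, 120.58], [-84.22, 78.4], [-180, 180]. Speed limits (degrees/s): [147.25, 147.25, 180, 180, 180, 180].

## Interface

Orientations are given as [roll, pitch, yaw] about the fixed x, y, z axes, in that order (R = Rz(yaw) Ry(pitch) Rx(roll)).
In Python, from station import arm gives the robot as it stands.
- The arm moves only by the tool send_rows, never from a script. Its argument "targets" is a list that holds one entry, the list of rows, each a list of 5 numbers: the opening, from 0 (shut) to 1 (fully open), then the shift along the tool's x, y, z in cm, then the turn about the tool's z in rad. A call has 1 to 8 rows; each row shifts and turns the commanded pose from where the row before left it, along the tool's axes as they then stand; what a row does not reach is not made up. A row lasts 1/8 s, in which the tool goes at most 62.5 mm and 10.7 degrees, less where a joint would pass 70% of its speed; a pose out of reach is approached as far as the arm can. A call is refused whole if a number of a shift passes 6.25 or a number of a turn 0.188, either way. A call with a gripper value outside its range is refused whole. The fingers move at their own pace and stop on an object; the grip force is fixed at half the most. Time passes only in rows, so rows that do not move let the fingers close. It gives the time, the measured TCP pose, the force and the opening at its end, in the units of the state.
- arm.observe(): the state, without advancing time (a new reading comes with each control period).
- arm.camera(name): name is "scene" or "top"; returns (picture, depth): 384x512x3 uint8, red, green, blue; 384x512 float32, mm along the optical axis (not along the pixel's ray), 0 where there is no reading.
- arm.get_calibration(name): a dict with "intrinsics" (3x3 intrinsics, pixels), "view" (4x4, takes a point from world to camera coordinates). Camera axes: x right, y down, z forward; pixel columns grow to the right and rows downward; lengths in mm; the calibration is good to about 2 mm. A picture is of the moment at which its call begins. get_calibration takes no time and is no camera call.
- arm.sign_off(): hands the job in, once; it reports no verdict.
The state is a dict: "t": time; "qpos": joint angles; "dq": joint speeds; "effort": joint torques, N m; "ee_pos": TCP position; "tool_rot": TCP orientation; "ft_force": force on the tool from outside, world axes, zero at the start; "ft_torque": the same for the moment, N m; "finger_gap": finger opening in mm.
Only numpy, scipy, OpenCV 4.12 (cv2) and the standard library are available. Lean on these libraries where they do the work, as an engineer would, in place of code of your own. Each camera call takes 0.05 s, during which the arm holds its last target.

## Task

Stow the yellow shelf crossbar in the low green bay at the back of the packing counter by pushing it along the counter with the fingers, never picking it up: pivot it by one end and then the other so that one end slips in behind the steel post, then push the other end in until the bar lies flush along the bay's back board. Leave the tape roll, the jar and the foam box where they are, and finish clear of everything.

Things in the scene. Friction and masses are not known exactly. Their poses are not given: they have to be found in the camera images.
- bar: Loose yellow square-tube shelf crossbar with black end caps, 240 mm long, 28 wide, 30 high, about 0.25 kg, lying on the counter between robot and bay. Origin at the middle of its underside; x axis along its length (at the start roughly towards +y, the robot's left), z up. It slides freely on the counter; neither end is special.
- end_a (a point): Centre of the bar's end face at its +x end (120 mm from the middle, 15 mm above the underside).
- end_b (a point): Centre of the bar's end face at its -x end (120 mm from the middle, 15 mm above the underside).
- bay: Fixed bay of green-painted boards with white edges, walls 44 mm high, no floor (bare counter), open to the robot. Origin on the counter at the middle of the back board's inner face; x points away from the robot into the board, y left along it. Inside 285 mm wide (y -142 to 142 mm); side walls 12 mm thick, x from 0 to -64 mm. Bar home: long face on the back board, middle at x = -14 mm, y = 0 or so.
- post: Fixed round steel post, 24 mm diameter, 52 mm high, black cap, in front of the left part of the bay's opening (bay frame: x about -82 mm, y +55 to +75 mm), so the bar cannot be pushed straight in. Origin at the middle of its foot; axes parallel to the bay's. About 70 mm clear between it and the back board.
- tape: Bystander: amber roll of packing tape lying flat, 96 mm diameter, 45 mm high, left of the bar. Origin at the middle of its underside.
- jar: Bystander: amber jar with a red cap, 68 mm diameter, 100 mm high, to the right of the bay. Origin at the middle of its underside.
- foam: Bystander: white foam food box, 126 x 126 mm, 60 mm high, to the left of the bay. Origin at the middle of its underside.
Mind the look-alikes: they are no part of the job. Several things look just like the bar: the one meant starts farthest to the robot's left.

How it is judged:
By the outcome, as a careful person would: the job done as asked, in the order asked, and still so for the second after the job is handed in, with the robot touching nothing.
It also fails if it takes over 72 s, if anything falls off the work surface, if the arm or the gripper's body presses on something with over 40 N, if the wrist force passes 120 N, or if a joint passes its speed limit or range.

## Working session

There is one attempt and no reset: what is moved stays moved. The work goes in short steps, Python scripts to look and compute and a tool call to move; the robot and the scene stay as the last step left them, time stands still between calls to the robot, and variables do not carry over. Pictures are saved under pics/ and viewed, and the job is handed in when it is done.

Besides the shell and the picture viewer there is one more tool, called after "Call:" by a JSON object that holds its "api" and its "payload". send_rows: Moves the arm, as the interface text tells. Its arguments: {"type":"object","properties":{"targets":{"type":"array"}},"required":["targets"]}

```bash
ls; mkdir -p pics
python3 - <<'E'
from station import arm
import cv2,numpy as np
print(arm.observe())
for n in("top","scene"):
    p,d=arm.camera(n); c=arm.get_calibration(n); print(n,c)
    cv2.imwrite(f"pics/{n}0.png",p[:,:,::-1]); np.save(f"pics/{n}0_d.npy",d)
E
```

```text
pics
{'t': 0.0, 'qpos': array([-8.45236252e+01,  1.87328684e+01, -1.10941135e+01,  6.02749092e+01,
        1.65096485e-03,  8.23099533e+01]), 'dq': array([ 0.01824997,  0.07728531, -0.1499835 ,  0.01249717, -0.00398139,
        0.00545526]), 'effort': array([-2.39684096e-04, -4.43395042e+01,  2.62443441e+01,  1.55500369e-02,
       -2.14991423e-04,  2.51105504e-06]), 'ee_pos': array([ 125.22692293, -534.87117344,  195.78138759]), 'tool_rot': array([-1.79984729e+02,  1.00753743e-01, -7.68335666e+01]), 'ft_force': array([-0.3776304 ,  0.41591295, -0.1931087 ]), 'ft_torque': array([-0.00122141, -0.03051634,  0.00927898]), 'finger_gap': 85.56159659098354}
top {'intrinsics': array([[354.24515704,   0.        , 249.6505604 ],
       [  0.        , 354.24515704, 194.8119104 ],
       [  0.        ,   0.        ,   1.        ]]), 'view': array([[-2.82956236e-02, -9.99586029e-01,  5.20850797e-03,
        -2.37897412e+01],
       [-9.86318520e-01,  2.70727361e-02, -1.62612559e-01,
         5.37940187e+02],
       [ 1.62404234e-01, -9.73847165e-03, -9.86676252e-01,
         1.20091509e+03],
       [ 0.00000000e+00,  0.00000000e+00,  0.00000000e+00,
         1.00000000e+00]])}
scene {'intrinsics': array([[404.05219993,   0.        , 260.58581501],
       [  0.        , 404.05219993, 192.53471673],
       [  0.        ,   0.        ,   1.        ]]), 'view': array([[-2.08200739e-01,  9.77833537e-01,  2.22266892e-02,
         1.36210802e+02],
       [ 6.28988621e-01,  1.51257883e-01, -7.62557780e-01,
        -2.79839523e+02],
       [-7.49016533e-01, -1.44784759e-01, -6.46538171e-01,
         1.51328436e+03],
       [ 0.00000000e+00,  0.00000000e+00,  0.00000000e+00,
         1.00000000e+00]])}
```

View pics/top0.png

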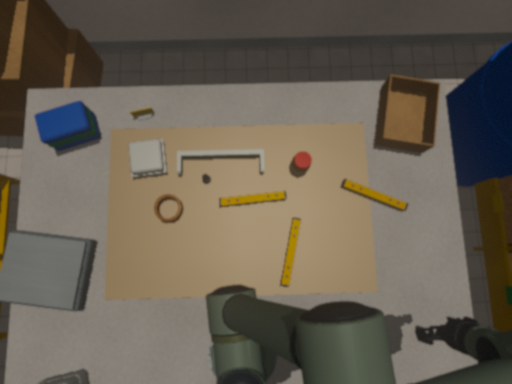

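View pics/scene0.png

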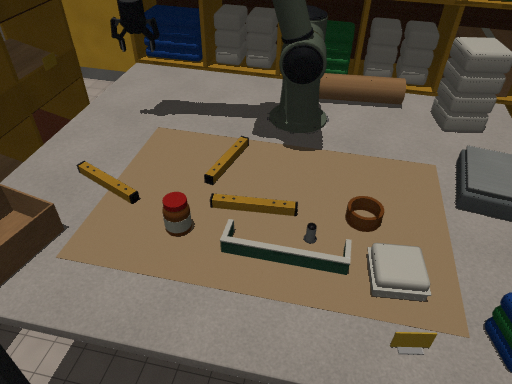

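Top image: three yellow bars, at pixels (253,199), (291,252) and (375,194), plus a yellow card at (143,113). The bar farthest to the robot's left (smallest column) is the one at (253,199). In the scene view it is at (254,204). The bay is at (221,160), the post at (206,178), the tape at (168,208), the jar at (302,160) and the foam box at (147,158).

```bash
cat > h.py <<'E'
import cv2,numpy as np
from station import arm
def cal(n):
    c=arm.get_calibration(n); return c["intrinsics"],c["view"]
def ray(n,uv,z):
    K,V=cal(n); R=V[:3,:3];t=V[:3,3]
    uv=np.atleast_2d(np.asarray(uv,float))
    d=(R.T@np.linalg.inv(K)@np.c_[uv,np.ones(len(uv))].T).T
    o=-R.T@t
    s=(z-o[2])/d[:,2]
    return o+s[:,None]*d
def proj(n,P):
    K,V=cal(n);P=np.atleast_2d(P);q=(V[:3,:3]@P.T).T+V[:3,3];q=(K@q.T).T
    return q[:,:2]/q[:,2:]
def cloud(n,d):
    K,V=cal(n);v,u=np.mgrid[:d.shape[0],:d.shape[1]]
    q=np.stack([(u-K[0,2])/K[0,0]*d,(v-K[1,2])/K[1,1]*d,d],-1)
    return (q-V[:3,3])@V[:3,:3]
def bar(n,p,box):
    """min-area rect of yellow+caps top face: yellow mask on z=30 plane"""
    hsv=cv2.cvtColor(p,cv2.COLOR_RGB2HSV)
    m=((hsv[...,0]>18)&(hsv[...,0]<32)&(hsv[...,1]>150)&(hsv[...,2]>120)).astype(np.uint8)
    k=np.zeros_like(m);x0,y0,x1,y1=box;k[y0:y1,x0:x1]=1;m*=k
    v,u=np.nonzero(m)
    W=ray(n,np.c_[u,v],30)[:,:2].astype(np.float32)
    r=cv2.minAreaRect(W)
    return r,m,W
def crop(p,box,s,name):
    x0,y0,x1,y1=box
    cv2.imwrite(name,cv2.resize(p[y0:y1,x0:x1,::-1],None,fx=s,fy=s,interpolation=cv2.INTER_CUBIC))
E
python3 - <<'E'
from h import *
p=cv2.imread("pics/top0.png")[:,:,::-1];s=cv2.imread("pics/scene0.png")[:,:,::-1]
crop(p,(120,120,320,220),4,"pics/c_top0.png")
crop(s,(190,170,440,310),3,"pics/c_scene0.png")
print(bar("top",p,(210,180,300,220))[0]); print(bar("scene",s,(200,185,305,225))[0])
E
```

```text
((519.5283203125, -77.14231872558594), (276.8450622558594, 87.97834777832031), 77.19136047363281)
((526.8629760742188, -48.401939392089844), (27.51788330078125, 224.84190368652344), 4.912167072296143)
```

View pics/c_top0.png

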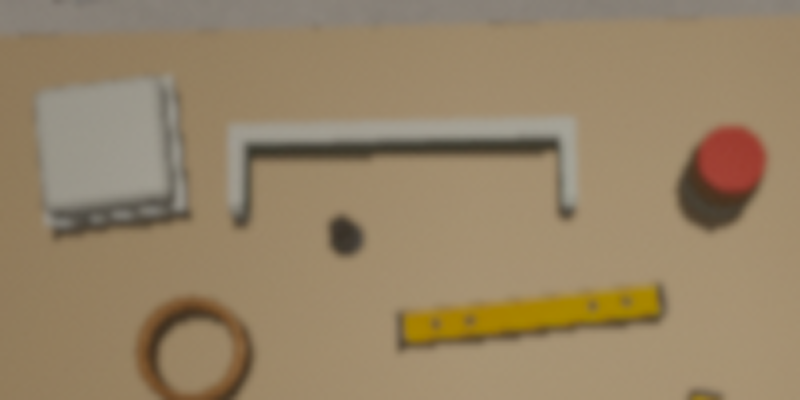

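View pics/c_scene0.png

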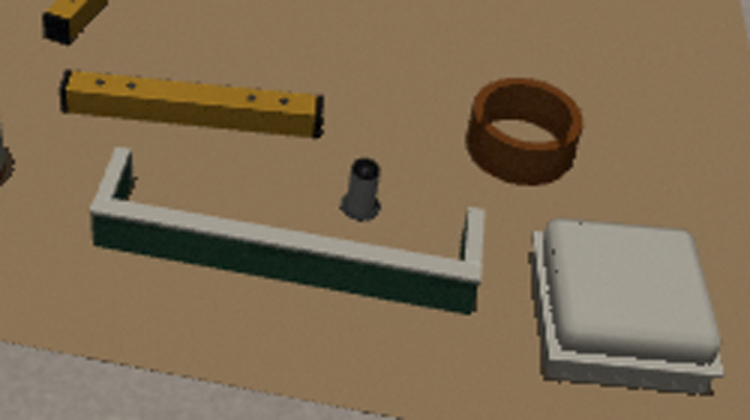

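The close crop confirms the choice: yellow bar with black caps, in front of the bay and right of the tape roll. Next I measure the bar, bay, post and bystanders.

Run:
```python
from h import *
p=cv2.imread("pics/top0.png")[:,:,::-1];s=cv2.imread("pics/scene0.png")[:,:,::-1]
def big(n,p,box,col,z):
    hsv=cv2.cvtColor(np.ascontiguousarray(p),cv2.COLOR_RGB2HSV)
    m=col(hsv.astype(int)).astype(np.uint8);x0,y0,x1,y1=box
    k=np.zeros_like(m);k[y0:y1,x0:x1]=1;m*=k
    nn,l,st,_=cv2.connectedComponentsWithStats(m);i=1+np.argmax(st[1:,4])
    v,u=np.nonzero(l==i);return ray(n,np.c_[u,v],z)[:,:2].astype(np.float32),st[i]
yel=lambda h:(h[...,0]>18)&(h[...,0]<32)&(h[...,1]>150)&(h[...,2]>120)
W,st=big("top",p,(210,180,300,212),yel,30);print("bar top",cv2.minAreaRect(W),st)
white=lambda h:(h[...,1]<50)&(h[...,2]>120)
W,st=big("top",p,(172,145,270,178),white,44);r=cv2.minAreaRect(W);print("bay",r,cv2.boxPoints(r).round(1).tolist())
W,st=big("scene",s,(215,215,355,275),white,44);r=cv2.minAreaRect(W);print("bay sc",r,cv2.boxPoints(r).round(1).tolist())
dark=lambda h:(h[...,2]<95)
W,st=big("top",p,(198,168,216,188),dark,50);print("post",cv2.minAreaRect(W),st)
W,st=big("scene",s,(300,218,322,246),lambda h:h[...,2]<60,52);print("post sc",cv2.minAreaRect(W),st)
W,st=big("top",p,(145,185,190,228),lambda h:(h[...,1]>120)&(h[...,2]>60)&(h[...,2]<175),45);print("tape",cv2.minEnclosingCircle(W),st)
W,st=big("top",p,(125,133,172,182),white,60);print("foam",cv2.boxPoints(cv2.minAreaRect(W)).round(0).tolist())
W,st=big("top",p,(285,145,320,180),lambda h:(h[...,1]>150)&((h[...,0]<8)|(h[...,0]>172)),100);print("jar",cv2.minEnclosingCircle(W))
for n in("top","scene"):
    d=np.load(f"pics/{n}0_d.npy");C=cloud(n,d)
    def sel(x0,x1,y0,y1,z0,z1):
        k=(d>0)&(C[...,0]>x0)&(C[...,0]<x1)&(C[...,1]>y0)&(C[...,1]<y1)&(C[...,2]>z0)&(C[...,2]<z1);return C[k]
    q=sel(440,700,-200,250,-20,20);print(n,"floor z",np.median(q[:,2]))
    q=sel(470,560,-190,90,24,36);print("bar",cv2.minAreaRect(q[:,:2].astype(np.float32)),len(q))
    q=sel(560,720,-100,220,38,50);print("bay",cv2.minAreaRect(q[:,:2].astype(np.float32)),len(q))
    q=sel(540,620,50,130,46,58);print("post",q.mean(0),np.ptp(q,axis=0),len(q))
```

```text
bar top ((526.8908081054688, -48.90093231201172), (27.356687545776367, 226.69581604003906), 4.852418422698975) [221 192  64  14 489]
bay ((664.6163330078125, 62.2265625), (310.5305480957031, 81.65691375732422), 89.14735412597656) [[621.5, -92.4000015258789], [703.0999755859375, -93.5999984741211], [707.7999877929688, 216.89999389648438], [626.0999755859375, 218.10000610351562]]
bay sc ((664.3554077148438, 63.06129455566406), (311.0035400390625, 75.6917724609375), 89.63566589355469) [[625.5, -92.19999694824219], [701.2000122070312, -92.69999694824219], [703.2000122070312, 218.3000030517578], [627.5, 218.8000030517578]]
post ((598.5694580078125, 113.33927154541016), (21.150367736816406, 25.491357803344727), 89.44697570800781) [203 175   7   8  50]
post sc ((635.3251953125, 117.99945831298828), (68.98755645751953, 28.867103576660156), 7.326405048370361) [304 223  13  21 192]
tape ((497.982177734375, 249.17083740234375), 49.81672286987305) [154 194  28  28 296]
foam [[611.0, 374.0], [625.0, 250.0], [749.0, 264.0], [735.0, 388.0]]
jar ((643.8701171875, -221.60440063476562), 29.266565322875977)
top floor z 0.8091526343591056
bar ((529.4633178710938, -47.778038024902344), (28.44597816467285, 239.43572998046875), 5.078978061676025) 528
bay ((650.1598510742188, 63.136749267578125), (308.6698913574219, 110.62191772460938), 89.8016586303711) 576
post [606.71844841 118.81032613  49.26239601] [18.39212176 18.28134078  8.10792766] 29
scene floor z 2.153520437242684
bar ((529.8582763671875, -47.75114440917969), (33.273948669433594, 239.67115783691406), 5.177025318145752) 747
bay ((650.2076416015625, 63.454856872558594), (311.4754943847656, 111.80751037597656), 89.49513244628906) 1189
post [609.11796762 118.94606995  50.60999267] [23.35541772 20.73799885  7.02208056] 49
```

Plan, in world mm:
- **Measured:** bar centre (529,-48), left end about (519,72), right end about (539,-167). Bay back face x≈690, inside y from -79 to 205. Post at (608,119).
- **Push 1:** push the left end in +x to get about 26° of slant.
- **Push 2:** push the right end along the bar's axis so the left end slips in behind the post.
- **Push 3:** push the right end in.

First I turn the tool to yaw 0 and shut the fingers.

Call:
{"api": "send_rows", "payload": {"targets": [[[0, 0, 0, 0, -0.168], [0, 0, 0, 0, -0.168], [0, 0, 0, 0, -0.168], [0, 0, 0, 0, -0.168], [0, 0, 0, 0, -0.168], [0, 0, 0, 0, -0.168], [0, 0, 0, 0, -0.168], [0, 0, 0, 0, -0.168]]]}}

```text
t: 1.1
ee_pos: [125.2, -535.1, 196.1]
tool_rot: [-179.9, 0.0, 0.5]
ft_force: [0.6, -0.4, 0.0]
finger_gap: -0.1
```

Call:
{"api": "send_rows", "payload": {"targets": [[[0, 2.2, -3.7, 0, 0], [0, 2.2, -3.7, 0, 0], [0, 2.2, -3.7, 0, 0], [0, 2.2, -3.7, 0, 0], [0, 2.2, -3.7, 0, 0], [0, 2.2, -3.7, 0, 0], [0, 2.2, -3.7, 0, 0], [0, 2.2, -3.7, 0, 0]]]}}

```text
t: 2.1
ee_pos: [300.8, -237.6, 196.4]
tool_rot: [-180.0, 0.0, 0.2]
ft_force: [0.9, -0.3, -0.2]
finger_gap: -0.3
```

Call:
{"api": "send_rows", "payload": {"targets": [[[0, 2.2, -3.7, 0, 0], [0, 2.2, -3.7, 0, 0], [0, 2.2, -3.7, 0, 0], [0, 2.2, -3.7, 0, 0], [0, 2.2, -3.7, 0, 0], [0, 2.2, -3.7, 0, 0], [0, 2.2, -3.7, 0, 0], [0, 2.2, -3.7, 0, 0]]]}}

```text
t: 3.1
ee_pos: [475.8, 58.9, 196.3]
tool_rot: [180.0, 0.0, 0.2]
ft_force: [1.2, 0.0, -0.1]
finger_gap: 0.2
```

Call:
{"api": "send_rows", "payload": {"targets": [[[0, 0, 0.3, 3.5, 0], [0, 0, 0, 4.0, 0], [0, 0, 0, 4.0, 0], [0, 0, 0, 3.0, 0], [0, 0, 0, 2.0, 0], [0, 0, 0, 1.7, 0], [0, 0, 0, 0, 0]]]}}

```text
t: 3.98
ee_pos: [473.9, 54.5, 13.3]
tool_rot: [-180.0, 0.2, 0.2]
ft_force: [0.3, 0.8, -0.6]
finger_gap: -0.0
```

Call:
{"api": "send_rows", "payload": {"targets": [[[0, 0.6, 0, 0, 0], [0, 0.6, 0, 0, 0], [0, 0.6, 0, 0, 0], [0, 0.6, 0, 0, 0], [0, 0.6, 0, 0, 0], [0, 0.6, 0, 0, 0], [0, 0.6, 0, 0, 0], [0, 0.6, 0, 0, 0]]]}}

```text
t: 4.97
ee_pos: [523.9, 54.6, 14.5]
tool_rot: [-180.0, 0.0, 0.2]
ft_force: [-0.1, 0.2, 0.0]
finger_gap: 0.0
```

Call:
{"api": "send_rows", "payload": {"targets": [[[0, 0.6, 0, 0, 0], [0, 0.6, 0, 0, 0], [0, 0.6, 0, 0, 0], [0, 0.3, 0, 0, 0]]]}}

```text
t: 5.48
ee_pos: [545.0, 54.7, 14.6]
tool_rot: [180.0, -0.0, 0.2]
ft_force: [-0.3, 0.0, 0.1]
finger_gap: -0.4
```

```bash
cat >> h.py <<'E'
BAY=np.array([690,63.]);BYAW=np.deg2rad(-0.5);POST=np.array([608,119.])
def look(tag,n="scene",box=(190,150,440,310),show=True):
    p,d=arm.camera(n);hsv=cv2.cvtColor(p,cv2.COLOR_RGB2HSV)
    C=cloud(n,d);H=hsv.astype(int)
    m=((H[...,0]>15)&(H[...,0]<35)&(H[...,1]>140)&(H[...,2]>60))
    m&=(C[...,0]>480)&(C[...,0]<720)&(C[...,1]>-190)&(C[...,1]<230)
    m=m.astype(np.uint8)
    q=C[(m>0)&(C[...,2]>26)&(C[...,2]<36)]
    r=cv2.minAreaRect(q[:,:2].astype(np.float32))
    (cx,cy),(w,h),a=r
    if w>h:a=a+90; w,h=h,w
    th=-((a+90)%180-90)   # slant: + = left end deeper
    c=np.array([cx,cy]);ax=np.array([np.sin(np.deg2rad(th)),np.cos(np.deg2rad(th))])
    L=c+120*ax;R=c-120*ax
    dp=np.dot(POST-c,[-ax[1],ax[0]])
    print(n,"c",c.round(1),"th",round(th,1),"wh",round(w),round(h),"L",L.round(1),"R",R.round(1),"post side dist",round(dp,1),"n",len(q))
    crop(p,box,3,f"pics/{tag}.png")
E
python3 - <<'E'
from h import *
look("a1"); look("a1t","top",(120,120,320,300))
o=arm.observe();print(o['t'],o['ee_pos'],o['ft_force'])
E
```

```text
scene c [528.8 -48.4] th -4.5 wh 32 226 L [519.4  71.3] R [ 538.2 -168. ] post side dist -92.1 n 578
top c [529.3 -63.1] th -5.1 wh 26 199 L [518.6  56.4] R [ 540.  -182.6] post side dist -94.6 n 382
5.575 [544.8709023   54.70296612  14.56527712] [ 0.3334038   0.34358945 -0.18695174]
```

View pics/a1.png

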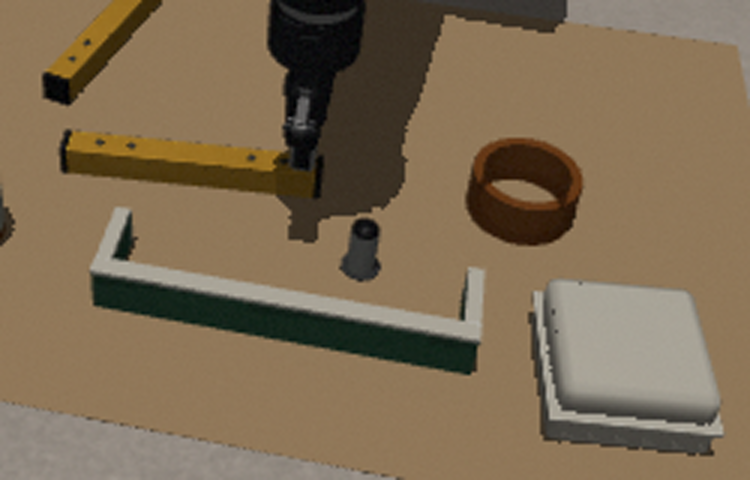

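The picture shows the fingertips at about (302,160) in the crop, behind the bar's near face. The bar has not moved, although the reported TCP is past it. I need to reconcile the two frames.

Run:
```python
from h import *
for n,b in(("scene",(260,150,320,230)),("top",(190,170,280,240))):
    print(n,proj(n,[[545,55,15],[545,55,85],[520,55,30]]).round(1).tolist())
    p,d=arm.camera(n);C=cloud(n,d)
    for z0 in(32,45,60,75,90):
        k=(d>0)&(C[...,0]>430)&(C[...,0]<600)&(C[...,1]>0)&(C[...,1]<110)&(C[...,2]>z0)&(C[...,2]<z0+10)
        q=C[k]; print(z0,len(q),q.min(0).round(0) if len(q) else'',q.max(0).round(0) if len(q) else'',np.median(q,axis=0).round(0) if len(q) else '')
    crop(p,(220,150,340,240) if n=="scene" else (170,160,310,260),5,f"pics/x_{n}.png")
```

```text
scene [[289.1, 214.8], [291.0, 195.0], [290.9, 204.6]]
32 39 [513.   2.  32.] [538.  69.  35.] [527.  29.  33.]
45 7 [549.  45.  51.] [551.  63.  54.] [550.  53.  52.]
60 23 [540.  44.  61.] [559.  66.  69.] [553.  58.  65.]
75 15 [555.  50.  76.] [561.  62.  84.] [558.  55.  78.]
90 6 [548.  44.  95.] [576.  68. 100.] [564.  58.  99.]
top [[223.5, 194.7], [222.1, 191.3], [223.3, 200.9]]
32 20 [508.   3.  32.] [536.  35.  35.] [524.  17.  34.]
45 0   
60 0   
75 0   
90 0
```

View pics/x_scene.png

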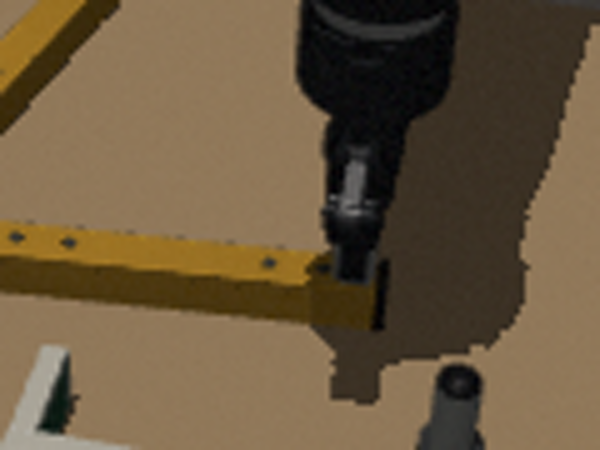

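View pics/x_top.png

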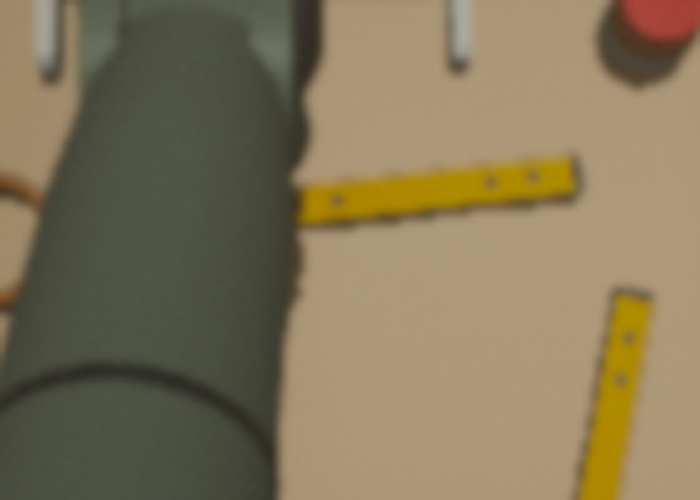

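Run:
```python
from h import *
p,d=arm.camera("scene");C=cloud("scene",d)
for u in(288,291,294):
  for v in range(186,222,2): print(u,v,C[v,u].round(0) if d[v,u] else 0,p[v,u])
o=arm.observe();print(o)
```

```text
288 186 [572.  48. 135.] [30 29 28]
288 188 [595.  51. 148.] [50 49 49]
288 190 [596.  51. 143.] [80 78 79]
288 192 [606.  53. 145.] [70 70 69]
288 194 [604.  53. 137.] [24 24 25]
288 196 [593.  52. 121.] [ 9 10  9]
288 198 [574.  51.  99.] [16 15 16]
288 200 [557.  50.  77.] [17 19 20]
288 202 [557.  50.  70.] [ 7  9 10]
288 204 [556.  50.  62.] [19 20 20]
288 206 [528.  48.  30.] [56 47 28]
288 208 [537.  49.  31.] [63 46 10]
288 210 [534.  50.  21.] [63 44  9]
288 212 [535.  50.  15.] [63 45  9]
288 214 [537.  51.  10.] [63 45 12]
288 216 [535.  51.   0.] [59 48 36]
288 218 [546.  53.   3.] [57 47 34]
288 220 [554.  54.   4.] [59 49 35]
291 186 [588.  57. 150.] [98 97 95]
291 188 [591.  58. 146.] [97 95 95]
291 190 [598.  59. 146.] [93 91 90]
291 192 [601.  60. 142.] [102 100  99]
291 194 [604.  60. 139.] [24 24 24]
291 196 [591.  60. 121.] [11 14 14]
291 198 [575.  58. 101.] [ 9  7 12]
291 200 [557.  57.  78.] [9 7 8]
291 202 [556.  58.  71.] [10  9 13]
291 204 [555.  58.  64.] [5 8 8]
291 206 [551.  58.  53.] [39 40 36]
291 208 [533.  57.  30.] [62 45 10]
291 210 [533.  58.  23.
[... 795 characters left out ...]
60 49 37]
294 220 [547.  70.   1.] [60 49 36]
{'t': 5.725, 'qpos': array([-1.99186301e+00,  2.92468949e+01, -2.46293215e+01,  3.61455344e+01,
        5.29405528e-04,  8.78356485e+01]), 'dq': array([ 0.03827987, -0.04663103, -0.07064944, -0.02365822, -0.00044927,
       -0.01653843]), 'effort': array([-1.77933538e-02, -4.75949085e+01,  2.02185220e+01, -1.73967343e-02,
       -4.06893460e-04,  2.00344539e-05]), 'ee_pos': array([544.23581745,  54.71987696,  14.52279726]), 'tool_rot': array([-1.79998650e+02,  2.17152875e-02,  1.72488603e-01]), 'ft_force': array([-0.46526126,  0.04918985, -0.45465766]), 'ft_torque': array([-0.03593989,  0.00031516,  0.01465736]), 'finger_gap': 0.4649617871218879}
```

The depth shows the fingers' lowest visible point at about z=50 (row 206, (551,58,53)), while the report says 14.6. So the real tips sit about 33 mm higher than reported and passed over the bar without touching it. I back off, then go down slowly while watching force and camera.

Call:
{"api": "send_rows", "payload": {"targets": [[[0, -1.8, 0, 0, 0], [0, -1.8, 0, 0, 0], [0, -1.8, 0, 0, 0], [0, -1.8, 0, 0, 0], [0, 0, 0, 0.5, 0], [0, 0, 0, 0.5, 0], [0, 0, 0, 0, 0]]]}}

```text
t: 6.6
ee_pos: [473.0, 54.4, 4.1]
tool_rot: [-180.0, 0.0, 0.2]
ft_force: [0.5, -0.2, -0.3]
finger_gap: 0.2
```

Run:
```python
from h import *
p,d=arm.camera("scene");C=cloud("scene",d)
o=arm.observe();print(o['t'],o['ee_pos'],o['ft_force'])
crop(p,(220,130,340,220),5,"pics/y.png")
for v in range(176,212,2): print(v,[ (C[v,u].round(0).tolist()) for u in (288,291,294)])
```

```text
6.65 [473.0010144   54.44443802   4.26039664] [0.27213997 0.64664599 1.36085754]
176 [[362.0, 24.0, 2.0], [529.0, 49.0, 134.0], [525.0, 56.0, 132.0]]
178 [[529.0, 42.0, 126.0], [533.0, 50.0, 131.0], [531.0, 57.0, 131.0]]
180 [[380.0, 26.0, 1.0], [532.0, 50.0, 123.0], [530.0, 58.0, 124.0]]
182 [[392.0, 28.0, 3.0], [518.0, 49.0, 106.0], [520.0, 57.0, 109.0]]
184 [[400.0, 30.0, 2.0], [481.0, 46.0, 69.0], [506.0, 57.0, 91.0]]
186 [[409.0, 31.0, 2.0], [478.0, 47.0, 60.0], [485.0, 55.0, 68.0]]
188 [[418.0, 32.0, 1.0], [478.0, 47.0, 53.0], [488.0, 56.0, 63.0]]
190 [[429.0, 34.0, 4.0], [486.0, 48.0, 53.0], [483.0, 56.0, 52.0]]
192 [[435.0, 35.0, 1.0], [437.0, 44.0, 5.0], [477.0, 56.0, 40.0]]
194 [[1338.0, 128.0, 762.0], [444.0, 45.0, 3.0], [441.0, 54.0, 2.0]]
196 [[454.0, 38.0, 2.0], [452.0, 47.0, 2.0], [449.0, 55.0, 1.0]]
198 [[462.0, 40.0, 2.0], [461.0, 48.0, 3.0], [457.0, 56.0, 1.0]]
200 [[467.0, 41.0, -2.0], [468.0, 49.0, 1.0], [468.0, 58.0, 2.0]]
202 [[514.0, 46.0, 32.0], [510.0, 54.0, 31.0], [511.0, 62.0, 33.0]]
204 [[522.0, 47.0, 32.0], [519.0, 55.0, 32.0], [520.0, 63.0, 34.0]]
206 [[530.0, 48.0, 33.0], [529.0, 56.0, 33.0], [527.0, 64.0, 33.0]]
208 [[534.0, 49.0, 28.0], [535.0, 57.0, 31.0], [532.0, 65.0, 30.0]]
210 [[533.0, 50.0, 20.0], [533.0, 58.0, 22.0], [530.0, 66.0, 22.0]]
```

View pics/y.png

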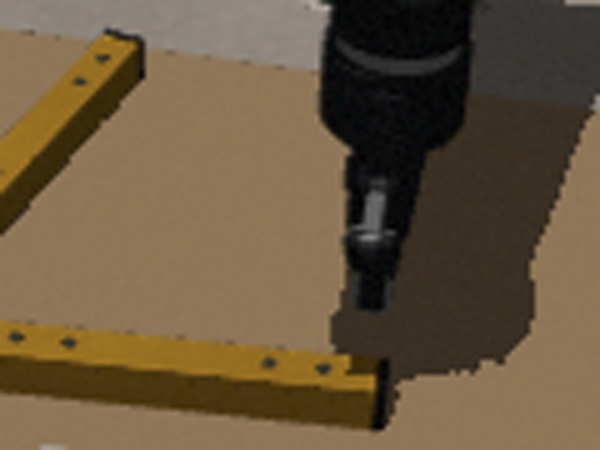

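The fingertips hang clear at crop (372,310). The last finger depth is z≈40 with 4 reported, which confirms an offset of about 33–35 mm. I go down another 26 mm in small steps.

Call:
{"api": "send_rows", "payload": {"targets": [[[0, 0, 0, 0.5, 0], [0, 0, 0, 0.5, 0], [0, 0, 0, 0.5, 0], [0, 0, 0, 0.3, 0], [0, 0, 0, 0.3, 0]]]}}

```text
t: 7.28
ee_pos: [472.5, 54.5, -16.7]
tool_rot: [-180.0, 0.0, 0.2]
ft_force: [-0.2, -0.8, -0.3]
finger_gap: -0.1
```

Run:
```python
from h import *
p,d=arm.camera("scene");C=cloud("scene",d)
o=arm.observe();print(o['t'],o['ee_pos'],o['ft_force'])
crop(p,(220,130,340,220),5,"pics/y2.png")
for v in range(180,208,2): print(v,[ (C[v,u].round(0).tolist()) for u in (291,294,297)])
```

```text
7.325 [472.293991    54.48779284 -16.90767474] [ 0.67843238 -0.24053321 -0.41598466]
180 [[487.0, 46.0, 88.0], [522.0, 57.0, 117.0], [493.0, 62.0, 95.0]]
182 [[525.0, 50.0, 112.0], [526.0, 58.0, 114.0], [517.0, 65.0, 108.0]]
184 [[532.0, 51.0, 110.0], [531.0, 59.0, 111.0], [533.0, 67.0, 114.0]]
186 [[532.0, 52.0, 104.0], [529.0, 59.0, 104.0], [536.0, 67.0, 110.0]]
188 [[520.0, 51.0, 88.0], [523.0, 59.0, 91.0], [526.0, 67.0, 96.0]]
190 [[486.0, 48.0, 52.0], [501.0, 58.0, 67.0], [510.0, 66.0, 75.0]]
192 [[484.0, 49.0, 44.0], [485.0, 57.0, 46.0], [477.0, 65.0, 41.0]]
194 [[488.0, 50.0, 40.0], [484.0, 57.0, 39.0], [478.0, 65.0, 35.0]]
196 [[486.0, 50.0, 31.0], [487.0, 58.0, 33.0], [478.0, 66.0, 27.0]]
198 [[460.0, 48.0, 1.0], [456.0, 56.0, -0.0], [458.0, 65.0, 4.0]]
200 [[471.0, 50.0, 4.0], [468.0, 58.0, 2.0], [466.0, 66.0, 3.0]]
202 [[510.0, 54.0, 31.0], [509.0, 62.0, 31.0], [508.0, 70.0, 32.0]]
204 [[520.0, 55.0, 32.0], [518.0, 63.0, 32.0], [515.0, 71.0, 31.0]]
206 [[527.0, 56.0, 31.0], [523.0, 64.0, 30.0], [519.0, 72.0, 28.0]]
```

View pics/y2.png

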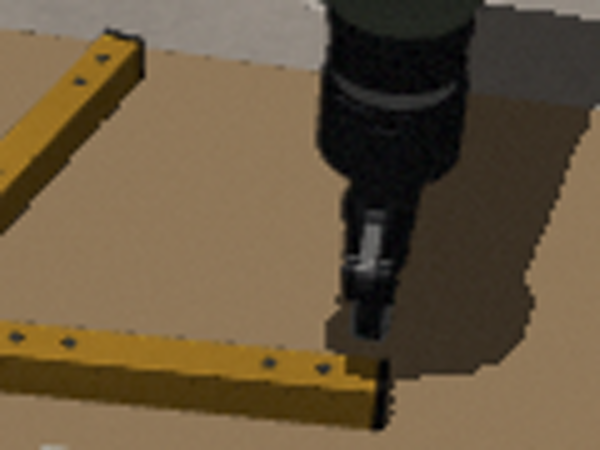

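Run:
```python
from h import *
for x in(472,480,487):
  print(x,[(z,proj("scene",[[x,57,z]])[0,1].round(1)) for z in(0,10,20,30,40,50)])
```

```text
472 [(0, np.float64(201.5)), (10, np.float64(198.9)), (20, np.float64(196.2)), (30, np.float64(193.5)), (40, np.float64(190.8)), (50, np.float64(188.0))]
480 [(0, np.float64(203.4)), (10, np.float64(200.7)), (20, np.float64(198.0)), (30, np.float64(195.3)), (40, np.float64(192.6)), (50, np.float64(189.8))]
487 [(0, np.float64(205.0)), (10, np.float64(202.3)), (20, np.float64(199.6)), (30, np.float64(196.9)), (40, np.float64(194.2)), (50, np.float64(191.4))]
```

Call:
{"api": "send_rows", "payload": {"targets": [[[0, 0, 0, 0.3, 0], [0, 0, 0, 0.3, 0], [0, 0, 0, 0.2, 0], [0, 0, 0, 0, 0]]]}}

```text
t: 7.82
ee_pos: [472.3, 54.5, -24.6]
tool_rot: [-180.0, 0.0, 0.2]
ft_force: [-0.3, 0.2, -0.5]
finger_gap: 0.1
```

Call:
{"api": "send_rows", "payload": {"targets": [[[0, 0.7, 0, 0, 0], [0, 0.7, 0, 0, 0], [0, 0.7, 0, 0, 0], [0, 0.7, 0, 0, 0], [0, 0.5, 0, 0, 0], [0, 0.5, 0, 0, 0], [0, 0.5, 0, 0, 0], [0, 0.5, 0, 0, 0]]]}}

```text
t: 8.82
ee_pos: [520.8, 54.6, -24.5]
tool_rot: [180.0, 0.0, 0.2]
ft_force: [0.1, 0.1, -1.2]
finger_gap: -0.3
```

Run:
```python
from h import *
look("b1")
o=arm.observe();print(o['t'],o['ee_pos'],o['ft_force'])
```

```text
scene c [539.6 -51.2] th 5.4 wh 33 226 L [550.9  68.3] R [ 528.3 -170.6] post side dist -52.1 n 646
8.875 [521.79968357  54.55155971 -24.33725948] [-0.42083444 -0.34507651  0.78343023]
```

View pics/b1.png

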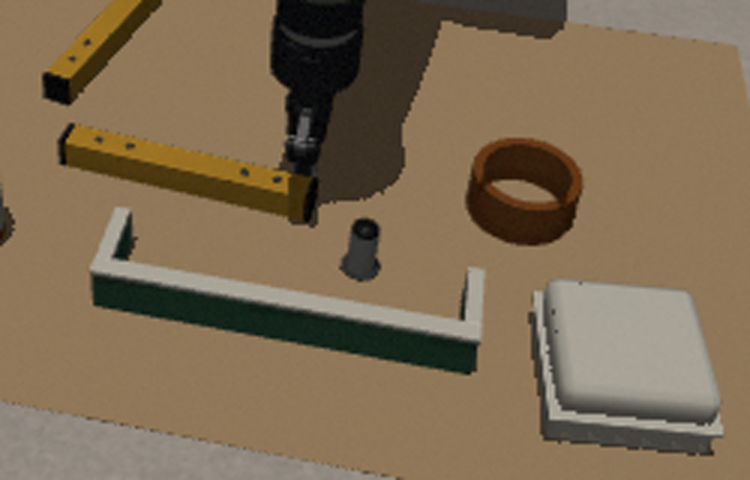

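Call:
{"api": "send_rows", "payload": {"targets": [[[0, 0.7, 0, 0, 0], [0, 0.7, 0, 0, 0], [0, 0.7, 0, 0, 0], [0, 0.7, 0, 0, 0], [0, 0.7, 0, 0, 0], [0, 0.7, 0, 0, 0], [0, 0.6, 0, 0, 0], [0, 0.4, 0, 0, 0]]]}}

```text
t: 9.88
ee_pos: [572.9, 54.8, -24.4]
tool_rot: [-180.0, -0.0, 0.2]
ft_force: [0.2, -0.2, -0.5]
finger_gap: -0.1
```

Run:
```python
from h import *
look("b2")
o=arm.observe();print(o['t'],o['ee_pos'],o['ft_force'])
```

```text
scene c [559.2 -49.4] th 24.2 wh 31 230 L [608.4  60.1] R [ 509.9 -158.8] post side dist 24.5 n 657
9.925 [573.49073827  54.77802854 -24.33998934] [-0.07441289  1.19440389 -0.48616875]
```

View pics/b2.png

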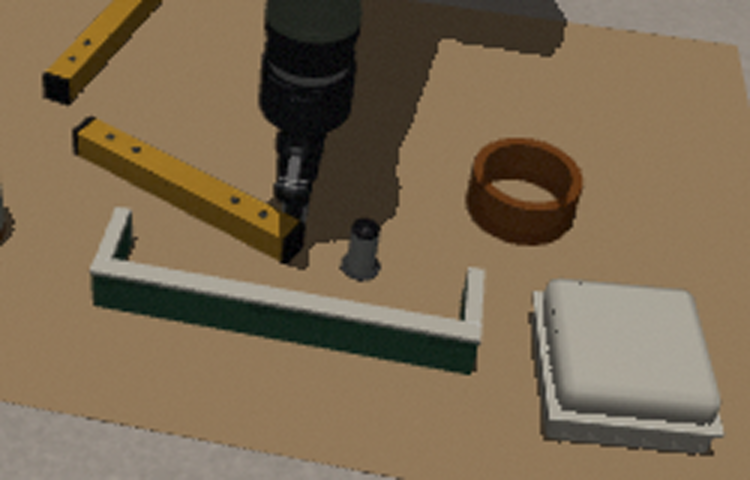

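Call:
{"api": "send_rows", "payload": {"targets": [[[0, 0.5, 0, 0, 0], [0, 0.2, 0, 0, 0], [0, 0, 0, 0, 0], [0, -2, 0, 0, 0], [0, 0, 0, -4, 0], [0, 0, 0, -4, 0], [0, 0, 0, -2, 0]]]}}

```text
t: 10.8
ee_pos: [561.1, 54.8, 78.1]
tool_rot: [180.0, -0.2, 0.2]
ft_force: [0.2, 0.3, 0.1]
finger_gap: 0.1
```

Run:
```python
from h import *
look("b3"); look("b3t","top",(160,120,320,300))
o=arm.observe();print(o['t'],o['ee_pos'],o['ft_force'])
d=np.load("pics/scene0_d.npy");C=cloud("scene",d)
k=(C[...,2]>24)&(C[...,2]<36)&(C[...,0]>300)&(C[...,0]<490)&(C[...,1]>-230)&(C[...,1]<-80)
print(cv2.boxPoints(cv2.minAreaRect(C[k][:,:2].astype(np.float32))).round(0).tolist())
```

```text
scene c [562.5 -47.4] th 26.0 wh 32 230 L [615.   60.5] R [ 510.  -155.3] post side dist 31.9 n 661
top c [556.1 -60. ] th 26.1 wh 27 201 L [608.8  47.8] R [ 503.4 -167.8] post side dist 32.0 n 394
10.9 [561.92134213  54.75086129  78.29459641] [ 0.21412198  0.33367186 -0.73944178]
[[293.0, -180.0], [453.0, -218.0], [460.0, -188.0], [300.0, -150.0]]
```

View pics/b3t.png

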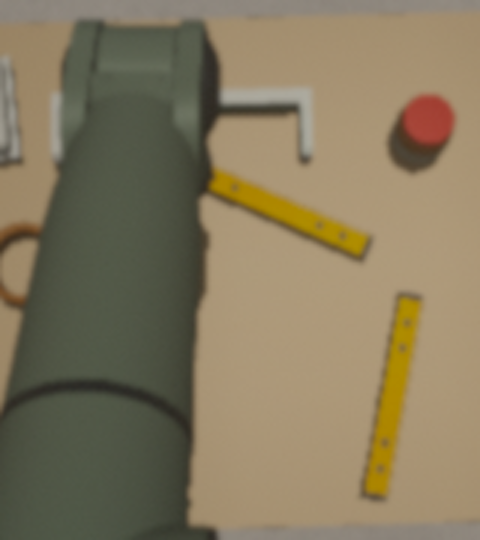

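Call:
{"api": "send_rows", "payload": {"targets": [[[0, -1.1, 4, 0, 0], [0, -1.1, 4, 0, 0], [0, -1.1, 4, 0, 0], [0, -1.1, 4, 0, 0], [0, -1.1, 4, 0, 0], [0, -1.2, 3.9, 0, 0.151], [0, 0, 0, 0, 0.151], [0, 0, 0, 0, 0.151]]]}}

```text
t: 11.9
ee_pos: [492.3, -184.9, 74.3]
tool_rot: [-180.0, 0.1, -26.2]
ft_force: [-0.4, -0.2, -0.1]
finger_gap: -0.1
```

Call:
{"api": "send_rows", "payload": {"targets": [[[0, 0.2, 0, 3, 0], [0, 0, 0, 3, 0], [0, 0, 0, 2, 0], [0, 0, 0, 1.2, 0], [0, 0, 0, 0.7, 0], [0, 0, 0, 0, 0]]]}}

```text
t: 12.65
ee_pos: [494.9, -185.3, -23.7]
tool_rot: [-180.0, 0.0, -25.8]
ft_force: [-0.3, -0.3, 0.1]
finger_gap: -0.0
```

Run:
```python
from h import *
look("c0"); look("c0t","top",(160,120,320,300))
o=arm.observe();print(o['t'],o['ee_pos'],o['ft_force'])
```

```text
scene c [562.1 -47.8] th 26.6 wh 31 228 L [615.8  59.5] R [ 508.5 -155.1] post side dist 33.6 n 658
top c [560.7  26.7] th -1.4 wh 123 358 L [557.8 146.7] R [563.5 -93.3] post side dist -49.5 n 436
12.75 [ 495.52956282 -185.58484299  -22.91576009] [ 0.34621086 -0.44480453  0.56446576]
```

View pics/c0.png

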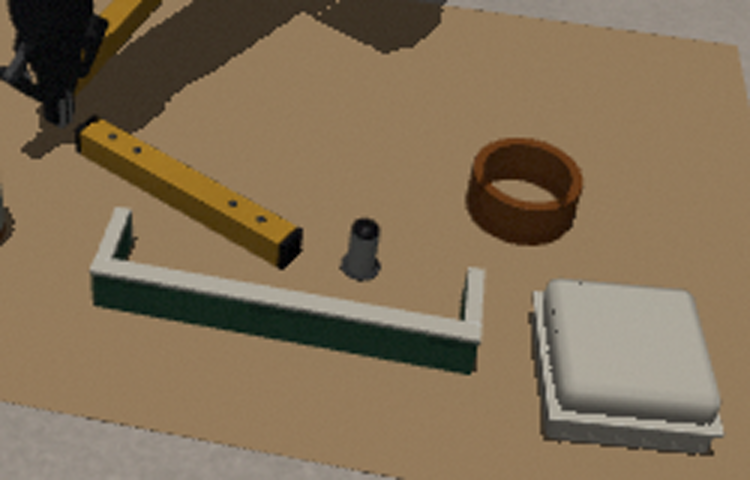

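Call:
{"api": "send_rows", "payload": {"targets": [[[0, 0, -0.8, 0, 0], [0, 0, -0.8, 0, 0], [0, 0, -0.6, 0, 0], [0, 0, -0.6, 0, 0], [0, 0, -0.6, 0, 0], [0, 0, -0.6, 0, 0], [0, 0, -0.6, 0, 0], [0, 0, -0.6, 0, 0]]]}}

```text
t: 13.75
ee_pos: [517.8, -138.2, -23.4]
tool_rot: [180.0, -0.0, -25.8]
ft_force: [-0.7, -2.3, 2.7]
finger_gap: 0.0
```

Run:
```python
from h import *
look("c1")
o=arm.observe();print(o['t'],o['ee_pos'],o['ft_force'])
```

```text
scene c [576.2 -19.2] th 25.6 wh 31 227 L [628.1  89. ] R [ 524.3 -127.5] post side dist 31.1 n 676
13.8 [ 518.09808365 -137.41524562  -23.45260558] [-0.12711495 -1.55401673  0.27951798]
```

Call:
{"api": "send_rows", "payload": {"targets": [[[0, 0, -0.6, 0, 0], [0, 0, -0.6, 0, 0], [0, 0, -0.6, 0, 0], [0, 0, -0.6, 0, 0], [0, 0, -0.6, 0, 0], [0, 0, -0.6, 0, 0], [0, 0, -0.4, 0, 0]]]}}

```text
t: 14.68
ee_pos: [535.2, -102.0, -23.5]
tool_rot: [-180.0, 0.0, -25.8]
ft_force: [-1.0, -1.8, 1.1]
finger_gap: 0.4
```

Run:
```python
from h import *
look("c2")
o=arm.observe();print(o['t'],o['ee_pos'],o['ft_force'])
```

```text
scene c [593.2  16.5] th 26.0 wh 32 228 L [645.8 124.4] R [540.7 -91.4] post side dist 31.6 n 738
14.725 [ 535.38450608 -101.55500885  -23.47995925] [0.19736304 0.49292711 0.58170364]
```

View pics/c2.png

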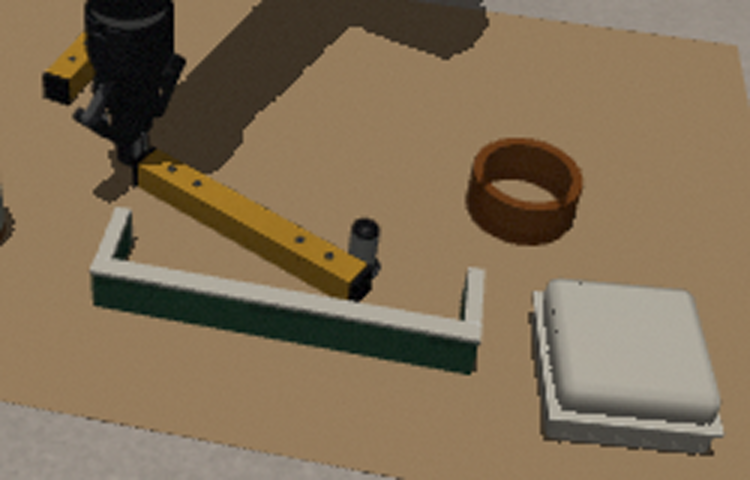

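Call:
{"api": "send_rows", "payload": {"targets": [[[0, 0, -0.6, 0, 0], [0, 0, -0.6, 0, 0], [0, 0, -0.6, 0, 0], [0, 0, -0.6, 0, 0], [0, 0, -0.6, 0, 0], [0, 0, -0.6, 0, 0], [0, 0, -0.5, 0, 0], [0, 0, -0.4, 0, 0]]]}}

```text
t: 15.72
ee_pos: [554.7, -61.6, -23.5]
tool_rot: [-180.0, 0.0, -25.8]
ft_force: [0.3, -0.7, -0.8]
finger_gap: 0.3
```

Run:
```python
from h import *
look("c3")
o=arm.observe();print(o['t'],o['ee_pos'],o['ft_force'])
```

```text
scene c [612.7  57.5] th 25.6 wh 32 227 L [664.5 165.8] R [560.9 -50.7] post side dist 30.8 n 769
15.775 [554.93710371 -61.15582102 -23.43836302] [-0.63819326  0.60560515 -0.02120985]
```

View pics/c3.png

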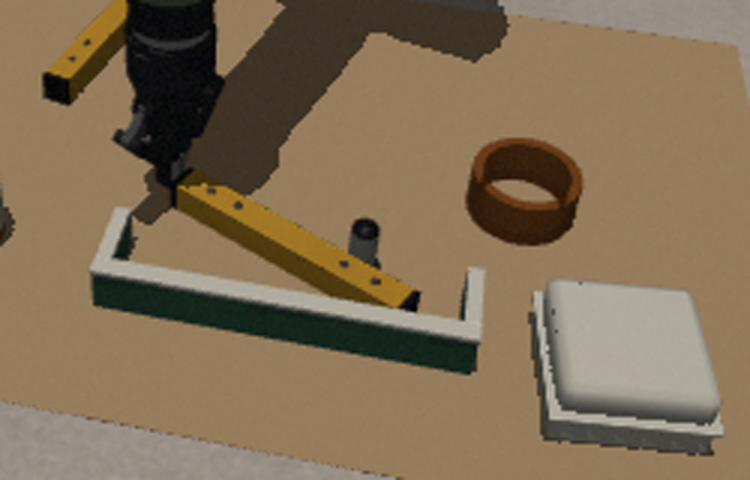

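Call:
{"api": "send_rows", "payload": {"targets": [[[0, 0, -0.5, 0, 0], [0, 0, -0.4, 0, 0], [0, 0, 0, 0, 0], [0, 0, 2.5, 0, 0], [0, 0, 0, -4, 0], [0, 0, 0, -4, -0.15], [0, 0, 0, 0, -0.15], [0, 0, 0, 0, -0.15]]]}}

```text
t: 16.77
ee_pos: [548.5, -76.4, 57.6]
tool_rot: [-180.0, -0.1, 0.3]
ft_force: [-0.6, 0.5, -0.0]
finger_gap: 0.1
```

Run:
```python
from h import *
look("d0")
o=arm.observe();print(o['t'],o['ee_pos'],o['ft_force'],o['tool_rot'])
```

```text
scene c [615.9  64. ] th 25.5 wh 32 230 L [667.6 172.3] R [564.2 -44.3] post side dist 30.8 n 773
16.825 [548.13196651 -76.28291302  57.19679573] [ 0.46328283  0.06710899 -0.26761638] [-1.79982972e+02 -7.83091933e-02  4.50801733e-01]
```

Call:
{"api": "send_rows", "payload": {"targets": [[[0, -1.3, -2.7, 0, 0], [0, -1.3, -2.7, 0, 0], [0, 0, 0, 3, 0], [0, 0, 0, 3, 0], [0, 0, 0, 1.4, 0], [0, 0, 0, 0.7, 0], [0, 0, 0, 0, 0]]]}}

```text
t: 17.7
ee_pos: [521.9, -22.5, -24.3]
tool_rot: [-180.0, -0.0, -0.0]
ft_force: [0.8, -0.6, 0.3]
finger_gap: -0.1
```

Call:
{"api": "send_rows", "payload": {"targets": [[[0, 0.8, 0, 0, 0], [0, 0.8, 0, 0, 0], [0, 0.7, 0, 0, 0], [0, 0.7, 0, 0, 0], [0, 0.7, 0, 0, 0], [0, 0.7, 0, 0, 0], [0, 0.7, 0, 0, 0]]]}}

```text
t: 18.58
ee_pos: [573.1, -22.4, -24.5]
tool_rot: [180.0, 0.0, -0.0]
ft_force: [-2.1, -0.2, 0.5]
finger_gap: 0.1
```

Run:
```python
from h import *
look("d1")
o=arm.observe();print(o['t'],o['ee_pos'],o['ft_force'])
```

```text
scene c [628.7  65.6] th 16.0 wh 32 228 L [661.7 181. ] R [595.7 -49.8] post side dist 34.6 n 797
18.625 [574.35662494 -22.44980182 -24.29401813] [ 0.7191521  -0.44056238 -0.17304433]
```

View pics/d1.png

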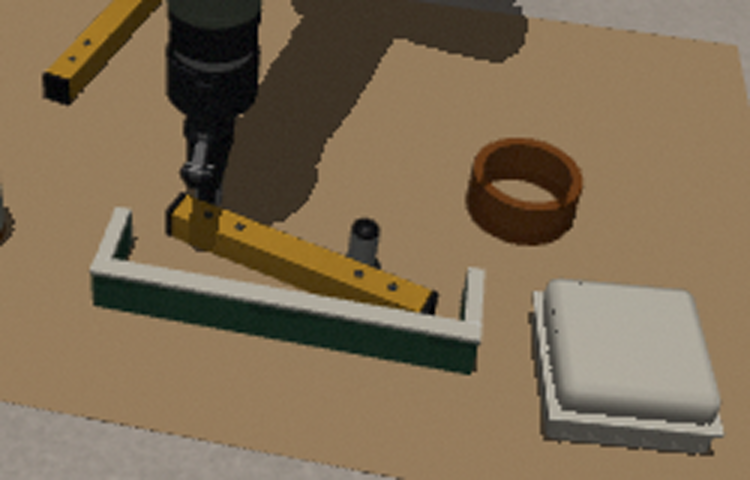

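Call:
{"api": "send_rows", "payload": {"targets": [[[0, 0.7, 0, 0, 0], [0, 0.7, 0, 0, 0], [0, 0.7, 0, 0, 0], [0, 0.7, 0, 0, 0], [0, 0.7, 0, 0, 0], [0, 0.6, 0, 0, 0], [0, 0.5, 0, 0, 0]]]}}

```text
t: 19.5
ee_pos: [619.0, -22.3, -24.4]
tool_rot: [-180.0, 0.0, 0.0]
ft_force: [-1.1, -1.2, 1.0]
finger_gap: 0.4
```

Run:
```python
from h import *
look("d2")
o=arm.observe();print(o['t'],o['ee_pos'],o['ft_force'])
```

```text
scene c [647.9  70.9] th 1.0 wh 32 228 L [649.9 190.9] R [645.9 -49.1] post side dist 40.7 n 840
19.55 [619.78039823 -22.37873643 -24.33865074] [-0.91258101 -0.92047121 -0.18856406]
```

View pics/d2.png

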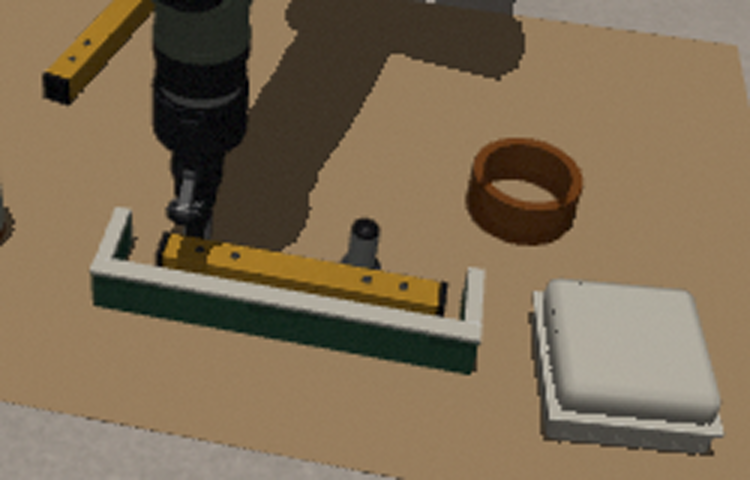

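Call:
{"api": "send_rows", "payload": {"targets": [[[0, -1.6, 0, 0, 0], [0, 0, -3, 0, 0], [0, 0, -3, 0, 0], [0, 0, -3, 0, 0], [0, 0, 0, 0, 0]]]}}

```text
t: 20.18
ee_pos: [602.9, 69.7, -24.3]
tool_rot: [-180.0, -0.0, 0.2]
ft_force: [0.3, 0.8, -0.1]
finger_gap: 0.1
```

Call:
{"api": "send_rows", "payload": {"targets": [[[0, 0.7, 0, 0, 0], [0, 0.7, 0, 0, 0], [0, 0.5, 0, 0, 0], [0, 0.5, 0, 0, 0], [0, 0.4, 0, 0, 0], [0, 0.4, 0, 0, 0]]]}}

```text
t: 20.92
ee_pos: [634.6, 67.6, -24.6]
tool_rot: [-180.0, 0.0, -0.0]
ft_force: [-2.7, -0.5, -0.0]
finger_gap: 0.1
```

Run:
```python
from h import *
look("e1")
o=arm.observe();print(o['t'],o['ee_pos'],o['ft_force'])
```

```text
scene c [660.4  72.7] th 0.5 wh 28 227 L [661.4 192.7] R [659.4 -47.3] post side dist 52.8 n 670
20.975 [635.47522923  67.60511579 -24.47315395] [-0.8575365   0.12370667  0.86118926]
```

View pics/e1.png

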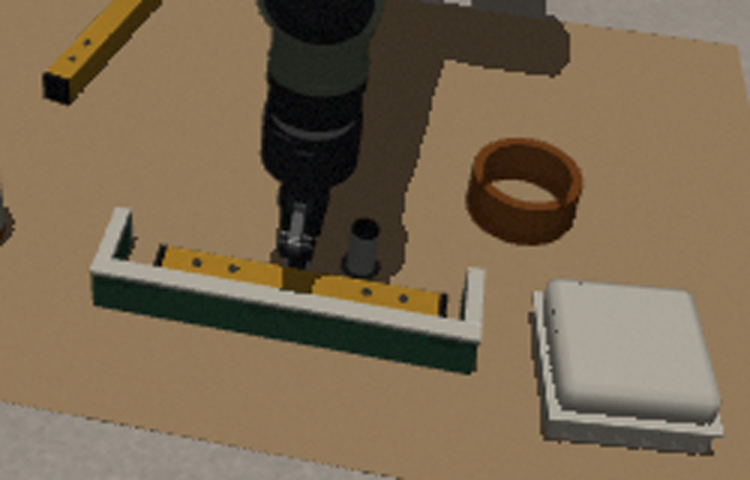

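Call:
{"api": "send_rows", "payload": {"targets": [[[0, 0.3, 0, 0, 0], [0, 0.3, 0, 0, 0], [0, 0.2, 0, 0, 0], [0, 0.2, 0, 0, 0]]]}}

```text
t: 21.48
ee_pos: [644.7, 67.7, -24.4]
tool_rot: [-180.0, 0.0, 0.0]
ft_force: [-2.7, -1.1, 1.1]
finger_gap: -0.0
```

Call:
{"api": "send_rows", "payload": {"targets": [[[0, 0.2, 0, 0, 0], [0, 0.1, 0, 0, 0]]]}}

```text
t: 21.72
ee_pos: [646.3, 67.8, -24.6]
tool_rot: [-180.0, 0.2, 0.0]
ft_force: [-7.4, 0.8, 5.6]
finger_gap: -0.1
```

Call:
{"api": "send_rows", "payload": {"targets": [[[0, 0.1, 0, 0, 0], [0, 0, 0, 0, 0]]]}}

```text
t: 21.98
ee_pos: [646.2, 67.8, -24.6]
tool_rot: [-180.0, 0.2, 0.0]
ft_force: [-8.7, 0.7, 6.2]
finger_gap: -0.3
```

Run:
```python
from h import *
look("e2")
o=arm.observe();print(o['t'],o['ee_pos'],o['ft_force'])
```

```text
scene c [666.9  72.8] th -0.0 wh 17 227 L [666.8 192.8] R [667.  -47.2] post side dist 58.9 n 349
22.025 [646.23822803  67.77840748 -24.57402988] [-8.73903083  0.14044716  5.26074113]
```

View pics/e2.png

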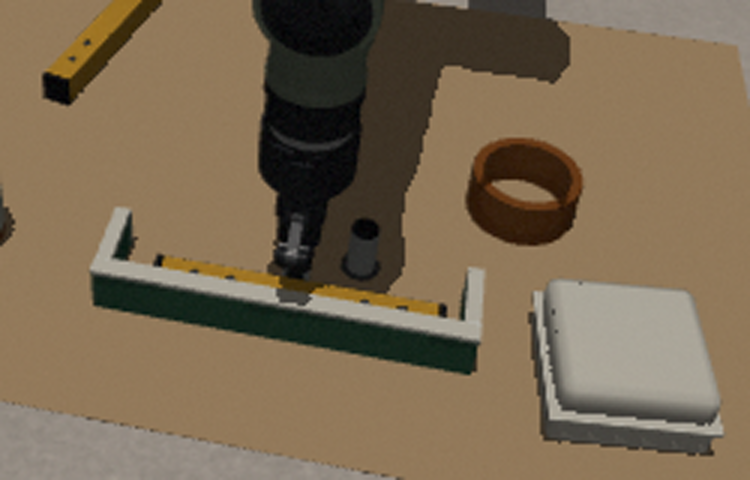

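Call:
{"api": "send_rows", "payload": {"targets": [[[0, -1, 0, 0, 0], [0, -2, 0, 0, 0], [0, -1, 0, -4, 0], [0, 0, 0, -5, 0], [0, -2, 0, -5, 0], [0, -4, 3, 0, 0], [0, -4, 5, 0, 0], [0, -4, 5, 0, 0]]]}}

```text
t: 23.02
ee_pos: [470.5, -61.3, 116.2]
tool_rot: [179.9, -0.2, 0.1]
ft_force: [1.4, -1.5, 0.8]
finger_gap: 0.0
```

Call:
{"api": "send_rows", "payload": {"targets": [[[0, -2, 5, 0, 0], [0, 0, 5, 0, 0], [0, 0, 5, 0, 0], [0, 0, 5, 0, 0], [0, 0, 5, 0, 0], [0, 0, 3, 0, 0], [0, 0, 0, 0, 0]]]}}

```text
t: 23.9
ee_pos: [451.0, -342.8, 115.7]
tool_rot: [179.9, -0.1, -0.2]
ft_force: [1.1, 0.9, 0.9]
finger_gap: -0.3
```

Run:
```python
from h import *
look("f","scene",(190,170,440,310)); look("ft","top",(120,120,320,220))
o=arm.observe();print(o['t'],o['ee_pos'],o['ft_force'])
p,d=arm.camera("top");C=cloud("top",d)
hsv=cv2.cvtColor(p,cv2.COLOR_RGB2HSV).astype(int)
m=((hsv[...,0]>18)&(hsv[...,0]<32)&(hsv[...,1]>140)&(hsv[...,2]>70));m[:,300:]=0;m[:130]=0;m[185:]=0
v,u=np.nonzero(m);W=ray("top",np.c_[u,v],30)[:,:2]
print("yellow",cv2.minAreaRect(W.astype(np.float32)))
for y0 in range(-60,190,30):
    k=(W[:,1]>y0)&(W[:,1]<y0+30)
    if k.any(): print(y0,W[k,0].min().round(1),W[k,0].max().round(1))
```

```text
scene c [665.9  73. ] th 0.1 wh 18 227 L [666.1 193. ] R [665.6 -47. ] post side dist 58.0 n 357
top c [673.2  73.3] th 0.0 wh 26 228 L [673.2 193.3] R [673.1 -46.7] post side dist 65.2 n 410
24.0 [ 450.50295709 -339.79637343  115.50963095] [ 0.09833647  0.75854957 -0.73332137]
yellow ((648.8937377929688, 404.63800048828125), (42.15409469604492, 892.8319702148438), 3.64190936088562)
-60 655.8 682.0
-30 656.0 682.9
0 656.9 683.6
30 654.5 684.4
60 654.8 685.3
90 655.6 685.9
120 656.4 683.1
150 657.2 684.0
180 658.1 684.1
```

View pics/f.png

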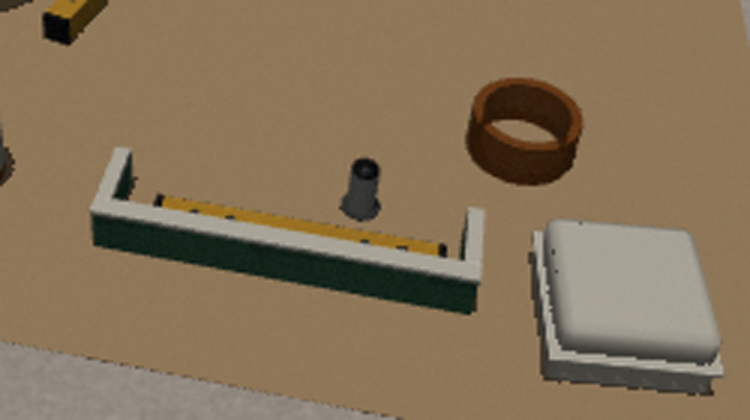

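View pics/ft.png

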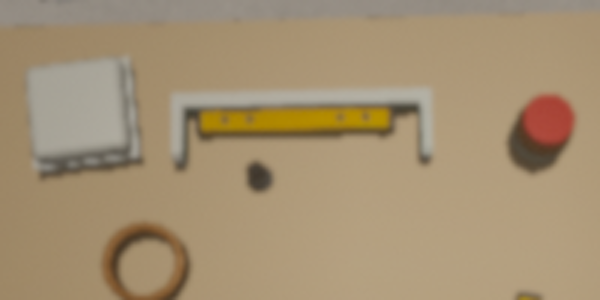

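Both views show the bar inside the bay: yellow at about (295,120) in the top crop, post at (258,177) in front, clear of the bar, and the bystanders look unmoved. I check flushness along the board, and compare the bystanders with the start.

Run:
```python
from h import *
p,d=arm.camera("top")
a=p.astype(float)
p0=cv2.imread("pics/top0.png")[:,:,::-1].astype(float)
for y in (-40,-10,20,50,80,110,140,170,185):
    # column through bay
    for_u=proj("top",[[690,y,37]])[0,0]; u=int(round(for_u))
    rim=a[140:178,u,2]; sat=a[140:178,u,0]-a[140:178,u,2]
    us=np.linspace(0,37,371)
    b=np.interp(us,np.arange(38),rim); s=np.interp(us,np.arange(38),sat)
    br=np.argmax(b[:220]); e1=us[br+np.argmax(b[br:]<0.55*b[br])]+140
    pk=np.argmax(s); half=s[pk]/2
    e2=us[np.max(np.nonzero(s[:pk]<half))]+140; e3=us[pk+np.argmax(s[pk:]<half+15)]+140
    xr=ray("top",[[u,e1]],44)[0];xb=ray("top",[[u,e2]],30)[0];xn=ray("top",[[u,e3]],30)[0]
    print(y,"rim inner x",xr[0].round(1),"bar back",xb[0].round(1),"gap",(xr[0]-xb[0]).round(1),"near",xn[0].round(1))
def blob(a,box,col,z):
    hsv=cv2.cvtColor(np.ascontiguousarray(a.astype(np.uint8)),cv2.COLOR_RGB2HSV).astype(int);m=col(hsv);x0,y0,x1,y1=box
    k=np.zeros_like(m);k[y0:y1,x0:x1]=1;v,u=np.nonzero(m&k);return ray("top",np.c_[u,v],z)[:,:2].mean(0).round(1)
for nm,b,c,z in(("tape",(145,185,190,228),lambda h:(h[...,1]>120)&(h[...,2]<175),45),("foam",(125,133,172,182),lambda h:(h[...,1]<50)&(h[...,2]>120),60),("jar",(285,145,320,180),lambda h:(h[...,1]>150)&((h[...,0]<8)|(h[...,0]>172)),100)):
    print(nm,blob(p0,b,c,z),blob(a,b,c,z))
```

```text
-40 rim inner x 683.1 bar back 684.4 gap -1.4 near 658.3
-10 rim inner x 683.6 bar back 684.9 gap -1.4 near 658.5
20 rim inner x 683.6 bar back 685.7 gap -2.1 near 658.5
50 rim inner x 683.6 bar back 685.3 gap -1.7 near 658.9
80 rim inner x 684.1 bar back 686.2 gap -2.1 near 658.3
110 rim inner x 683.8 bar back 685.9 gap -2.1 near 658.7
140 rim inner x 683.8 bar back 684.8 gap -1.0 near 659.5
170 rim inner x 684.3 bar back 685.7 gap -1.4 near 660.0
185 rim inner x 683.9 bar back 686.4 gap -2.5 near 661.1
tape [499.7 249.9] [499.6 249.6]
foam [685.3 320.1] [683. 319.]
jar [ 643.6 -220.9] [ 643.  -220.6]
```

Run:
```python
from h import *
print(arm.sign_off())
```

```text
the job is handed in; nothing more can be done
None
```

The yellow crossbar is in the green bay, lying along the back board, and it was only ever pushed. I handed the job in at about 24 s of the 72 s limit.

**What I did:** I took the left-most of the three look-alike bars. With shut fingers I pushed its left end away from the robot to a slant of about 26°. I then pushed it along its own axis from the right end until the left end slipped in behind the post. Finally I pushed the right end in and pressed the middle against the back board until the force rose to about 9 N.

**Last checks:**
- **Flushness:** the bar is parallel to the board within the measuring error. The gap is even along its length; it reads about -1 to -2.5 mm, which I take as zero within calibration error.
- **Position:** the bar's middle is about 10 mm left of the bay's middle, with about 12 mm clear at the left wall and 33 mm at the right.
- **Bystanders:** the tape and jar read within 1 mm of the start. The foam box reads about 2.5 mm different, but the arm never came near it, so I take that as lighting or mask noise.
- **Robot:** it finished clear of everything, off to the right.

**Disagreement:** the reported tool height did not match the cameras. The fingertips were really about 35 mm higher than reported, so my first pass went over the bar without touching it. I corrected the height from the depth images and worked at about -24 mm reported.

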